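# Put the stove tools away in the tin tray, not the kitchen utensils

### The job

Put the four stove tools away in the divided tin tray, each lying flat on the tray's floor, the same way up as now and wholly inside its own bay: the dark steel poker in the long bay, the yellow charcoal scoop in the widest of the three short bays, the red match tin in the middle short bay, and the dark-bristled wire brush in the narrowest. The clean kitchen things that look like them (bright steel spoon, blue flour scoop, green tea tin, white-bristled vegetable brush) must stay where they lie.

Things in the scene. Friction and masses are not known exactly. Their poses are not given: they have to be found in the camera images.
- tray: Fixed tin tray 282 (x) x 235 (y) mm, origin under centre, +x within 10 deg of straight away from robot. Floor 3, outer walls 26, dividers 18 high, 3 thick. Bays inside, mm: long 276 x 70, centre (0,+79.5), on the robot's left; at its right three short ones 156 deep (y), centre y -36.5: widest 110 nearest the robot, centre x -83; middle 86, x +18; narrowest 74, x +101.
- poker: Short poker of dark 11 mm round steel bar lying flat, 220 mm long: open ring 41 mm across at its -x end, tip bent 16 mm to +y at its +x end. Origin on the underside at mid length, x along the bar, z up. It balances at about x = -20 mm: pinch the straight bar there across y. About 0.22 kg.
- charcoal_scoop: Yellow plastic scoop on its bottom, 130 mm long: trough x -2 to +65 mm, 66 mm wide, 28 mm high, mouth to +x; handle x -65 to -2 mm, 20 mm wide, from 8 to 26 mm above the ledge. Origin on the underside at mid length, z up. Pinch the handle across y close to the trough, x about -20 mm. About 80 g.
- match_tin: Red painted match tin, closed for good, 60 mm (x) by 34 mm (y) by 24 mm high, lying flat. Origin at the centre of its underside, z up. Grip it across the 34 mm. About 90 g.
- wire_brush: Wire brush lying on its back, bristles up: straight dark-brown wood 130 mm long (x), 24 mm wide (y), 14 mm thick; dark steel bristles to 28 mm above the ledge from x = +5 to +61 mm, the rest plain handle. Origin on the underside at mid length, z up. Grip the wood across y at about x = -15 mm. About 80 g.
- spoon: Look-alike of the poker, to be left: bright steel serving spoon, 220 mm long, round bowl 52 mm across at its +x end, flat on the ledge. Origin on the underside at about mid length.
- flour_scoop: Look-alike of the yellow scoop, to be left: the same scoop in blue plastic, for flour. Origin on the underside at mid length.
- tea_tin: Look-alike of the match tin, to be left: a tin of the same size painted green, for tea. Origin at the centre of its underside.
- veg_brush: Look-alike of the wire brush, to be left: same shape and size, but pale wood with white bristles, for vegetables. Origin on the underside at mid length.
Mind the look-alikes: they are no part of the job. What is shaped like the poker but turquoise is not meant. What is shaped like the wire_brush but orange is not meant.

How it is judged:
At the end, for the whole second after the job is handed in: Poker, yellow scoop, red tin and wire brush each lie in their own bay: origin inside the bay and at most 5 mm above its floor, right way up within 0.1 rad, at rest (under 20 mm/s, 0.2 rad/s). Spoon, blue scoop, green tin and white-bristled brush are each within 20 mm of their start (x of poker in the frame of tray between -0.138 and 0.138 m and y of poker in the frame of tray between 0.0445 and 0.1145 m and z of each of poker, charcoal_scoop, match_tin, wire_brush in the frame of tray below 0.008 m and angle between each of poker, charcoal_scoop, match_tin, wire_brush's own z axis and vertical below 0.1 rad and linear speed of each of poker, charcoal_scoop, match_tin, wire_brush below 0.02 m/s and angular speed of each of poker, charcoal_scoop, match_tin, wire_brush below 0.2 rad/s and x of charcoal_scoop in the frame of tray between -0.138 and -0.028 m and y of charcoal_scoop in the frame of tray between -0.1145 and 0.0415 m and x of match_tin in the frame of tray between -0.025 and 0.061 m and y of match_tin in the frame of tray between -0.1145 and 0.0415 m and x of wire_brush in the frame of tray between 0.064 and 0.138 m and y of wire_brush in the frame of tray between -0.1145 and 0.0415 m and distance of each of spoon, flour_scoop, tea_tin, veg_brush from where it was at the start of the episode below 0.02 m); the robot touches nothing.
It fails at once if the steel spoon is pushed or carried more than 20 mm from its place (distance of spoon from where it was at the start of the episode above 0.02 m).
It fails at once if the blue flour scoop is pushed or carried more than 20 mm from its place (distance of flour_scoop from where it was at the start of the episode above 0.02 m).
It fails at once if the green tea tin is pushed or carried more than 20 mm from its place (distance of tea_tin from where it was at the start of the episode above 0.02 m).
It fails at once if the vegetable brush is pushed or carried more than 20 mm from its place (distance of veg_brush from where it was at the start of the episode above 0.02 m).
It also fails if it takes over 93 s, if anything falls off the work surface, if the arm or the gripper's body presses on something with over 40 N, if the wrist force passes 120 N, or if a joint passes its speed limit or range.

### The arm

A 6-joint arm with a two-finger parallel gripper is mounted at the origin on the work surface. World frame = base frame: x ahead of the robot, y to its left, z up, the work surface at z = 0. Lengths are in m, angles in rad, forces in N, time in s.
With the tool pointing down it reaches from about 0.35 to 0.85 m from the base axis. Payload 8.1 kg.
Tool frame: the origin (TCP) lies between the finger pads; the fingertips stand tips_ahead ahead of it and the grasp point (between the pads) lies 8 mm behind it (tips_ahead is the distance from the TCP to the fingertips, in m); z points along the fingers, x is the direction in which the jaws open and shut, and the axes are right-handed (so a half turn about z gives the same grasp; the last joint's range is limited). The gripper opens to 93 mm and grips with 3 to 60 N. Pads are 15 mm wide; open, the fingers measure 128 mm over their backs; the gripper's body (75 mm by 188 mm) begins 65 mm behind the grasp point.
Start: joints at [1.133, 0.13, 1.488, -0, 1.523, -0.085], TCP at [0.207, 0.563, 0.23] pointing down, gripper open.
Joint ranges: [-2.96, 2.96], [-0.89, 2.26], [0.02, 2.5], [-1.34, 4.48], [0, 2.73], [-2.66, 2.66]. Speed limits (rad/s): [2.39, 2.39, 2.79, 3.14, 3.14, 3.14].

### API

Orientations are given as a rotation vector (axis times angle).
In Python, from plant import * gives the robot as it stands.
- The arm moves only by the tool play_rows, never from a script. Its argument "increments" is a list that holds one entry, the list of rows, each a list of 4 numbers: the shift along the tool's x, y, z in cm, then the turn about the tool's z in rad. A call has 1 to 5 rows; each row is the pose to reach, as a shift and turn from the pose measured when the call began, along the tool's axes at that moment; what a row does not reach only later rows make up. A row lasts 1/10 s, in which the tool goes at most 50 mm and 8.59 degrees, less where a joint would pass 70% of its speed; a pose out of reach is approached as far as the arm can. A call with a gripper value outside its range is refused whole. "jaw" is the finger opening in cm, from 0 to 9.3, set as the call begins (left out, the last holds). The fingers move at their own pace and stop on an object; "squeeze" is the grip in N (left out, the last holds). Time passes only in rows, so rows that repeat a pose let the fingers close. It gives the time, the measured TCP pose, the force and the opening at its end, in the units of the state.
- read_state(): the state, without advancing time (a new reading comes with each control period).
- read_camera(name): name is "side" or "top" or "wrist"; returns (picture, depth): 420x560x3 uint8, blue, green, red; 420x560 float32, m along the optical axis (not along the pixel's ray), 0 where there is no reading.
- camera_params(name): a dict with "K" (3x3 intrinsics, pixels), "k1" (the pictures are not rectified: a ray, as slopes to the right and down, at radius r is drawn at 1 + k1 r^2 times it, then the intrinsics apply), "eye" and "orientation" of the camera in the world. Camera axes: x right, y up, looking along -z (the intrinsics and any distortion apply to the point x, -y, -z); pixel columns grow to the right and rows downward; lengths in m; the calibration is good to about 2 mm. A picture is of the moment at which its call begins: read the wrist's pose just before it. camera_params takes no time and is no camera call; for the wrist camera it gives the pose at the moment of the call.
- close_job(): hands the job in, once; it reports no verdict.
The state is a dict: "t": time; "q": joint angles; "dq": joint speeds; "joint_torque": joint torques, N m; "tool_pos": TCP position; "orientation": TCP orientation; "force": force on the tool from outside, world axes, zero at the start; "wrist_torque": the same for the moment, N m; "opening": finger opening in m.
Only numpy, scipy, OpenCV 4.12 (cv2) and the standard library are available. Lean on these libraries where they do the work, as an engineer would, in place of code of your own. Each camera call takes 0.05 s, during which the arm holds its last target.

## Working session

There is one attempt and no reset: what is moved stays moved. The work goes in short steps, Python scripts to look and compute and a tool call to move; the robot and the scene stay as the last step left them, time stands still between calls to the robot, and variables do not carry over. Pictures are saved under pics/ and viewed, and the job is handed in when it is done.

Besides the shell and the picture viewer there is one more tool, called after "Call:" in YAML: its name, and indented under it one key for each argument. play_rows: Moves the arm, as the interface text tells. Its arguments: {"type":"object","properties":{"increments":{"type":"array"},"jaw":{"type":"number"},"squeeze":{"type":"number"}},"required":["increments"]}

```bash
ls; mkdir -p pics
python3 - <<'E'
from plant import *
import cv2,numpy as np
s=read_state();print(s)
for n in ["top","side"]:
    p=camera_params(n);print(n,p)
    im,d=read_camera(n)
    cv2.imwrite(f"pics/{n}0.png",im);np.save(f"pics/{n}0.npy",d)
print(camera_params("wrist"))
im,d=read_camera("wrist")
cv2.imwrite(f"pics/wrist0.png",im);np.save(f"pics/wrist0.npy",d)
E
```

```text
pics
{'t': 0.0, 'q': array([ 1.13258134e+00,  1.31176131e-01,  1.48926067e+00, -2.45939916e-05,
        1.52299989e+00, -8.53792876e-02]), 'dq': array([-1.62007753e-03,  6.29491191e-04,  6.81468523e-04,  6.98058672e-04,
       -7.78077119e-06,  2.08088982e-03]), 'joint_torque': array([ 4.35878583e-04, -5.59842288e+01, -4.91774547e+01,  7.67204957e-02,
        3.50455160e-02, -1.48109498e-04]), 'tool_pos': array([0.20707948, 0.56255069, 0.22858872]), 'orientation': array([ 2.57605840e+00,  1.79655096e+00, -2.48848316e-03]), 'force': array([0.60197896, 0.41082759, 0.01615798]), 'wrist_torque': array([ 0.05036539, -0.01042509,  0.01402443]), 'opening': 0.09304122922095495}
top {'K': array([[442.3217112 ,   0.        , 281.29969283],
       [  0.        , 442.3217112 , 208.70039491],
       [  0.        ,   0.        ,   1.        ]]), 'k1': 0.024872970483206386, 'eye': array([ 0.2930291 , -0.0490727 ,  1.23031179]), 'orientation': array([ 0.10955198, -0.07128482, -1.59563791])}
side {'K': array([[520.57767917,   0.        , 291.65750143],
       [  0.        , 520.57767917, 208.88882786],
       [  0.        ,   0.        ,   1.        ]]), 'k1': -0.06457399083289361, 'eye': array([0.00961946, 0.96398258, 1.17587882]), 'orientation': array([ 0.19486401, -1.01995761, -2.540519  ])}
{'K': array([[332.07507153,   0.        , 274.07394063],
       [  0.        , 332.07507153, 212.99782017],
       [  0.        ,   0.        ,   1.        ]]), 'k1': -0.0731905691456516, 'eye': array([0.13940378, 0.58650472, 0.38511714]), 'orientation': array([-0.22951742, -0.15953435,  1.21115169])}
```

View pics/top0.png

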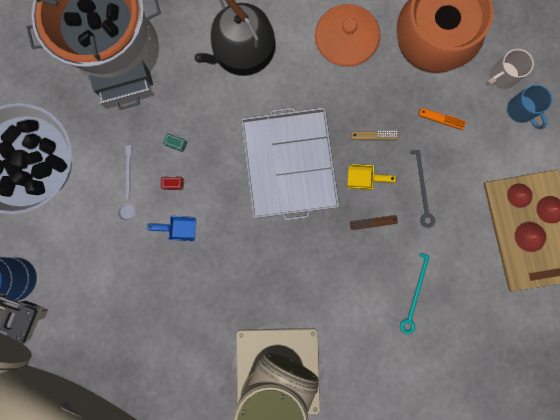

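View pics/side0.png

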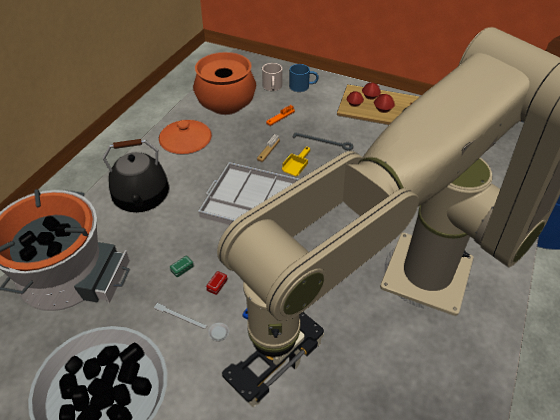

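View pics/wrist0.png

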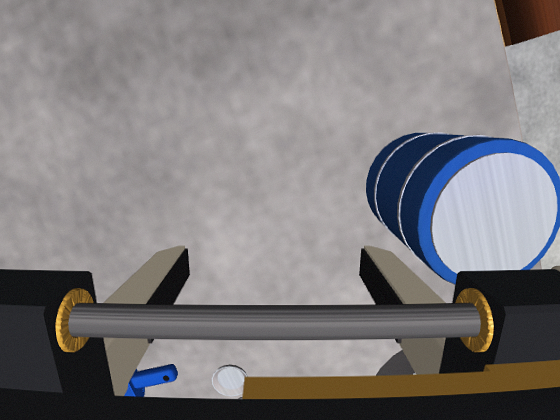

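The top view shows the tray at about (290,163), red tin (172,183), yellow scoop (372,178), wire brush (374,222) and poker (ring 428,221; tip 415,152). I'll enlarge and measure next.

```bash
cat > h.py <<'E'
import numpy as np,cv2
from scipy.spatial.transform import Rotation as R
def und(P,uv):
    uv=np.atleast_2d(np.array(uv,float)); K=P['K']
    d=np.stack([(uv[:,0]-K[0,2])/K[0,0],(uv[:,1]-K[1,2])/K[1,1]],1)
    s=d.copy()
    for _ in range(20): s=d/(1+P['k1']*(s**2).sum(1,keepdims=True))
    return s
def rays(P,uv):
    s=und(P,uv); r=np.c_[s[:,0],-s[:,1],-np.ones(len(s))]
    return R.from_rotvec(P['orientation']).apply(r)
def atz(P,uv,z):
    r=rays(P,uv); return P['eye']+r*((z-P['eye'][2])/r[:,2])[:,None]
def atdepth(P,uv,d):
    r=rays(P,uv); return P['eye']+r*np.atleast_1d(d)[:,None]
def proj(P,X):
    c=R.from_rotvec(P['orientation']).inv().apply(np.atleast_2d(X)-P['eye'])
    s=np.c_[c[:,0]/-c[:,2],-c[:,1]/-c[:,2]]
    s=s*(1+P['k1']*(s**2).sum(1,keepdims=True))
    return np.c_[s[:,0]*P['K'][0,0]+P['K'][0,2],s[:,1]*P['K'][1,1]+P['K'][1,2]]
E
python3 - <<'E'
import cv2
im=cv2.imread('pics/top0.png')
def crop(n,x0,y0,x1,y1,f):
    c=cv2.resize(im[y0:y1,x0:x1],None,fx=f,fy=f,interpolation=cv2.INTER_CUBIC)
    cv2.imwrite(n,c)
crop('pics/c_right.png',330,90,470,240,4)
crop('pics/c_tray.png',235,100,345,225,4.8)
crop('pics/c_left.png',110,120,220,245,4.8)
E
```

```text
(no output)
```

View pics/c_right.png

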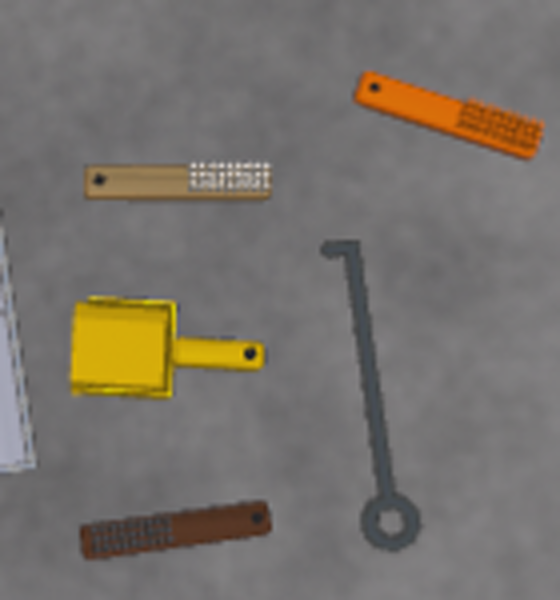

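View pics/c_tray.png

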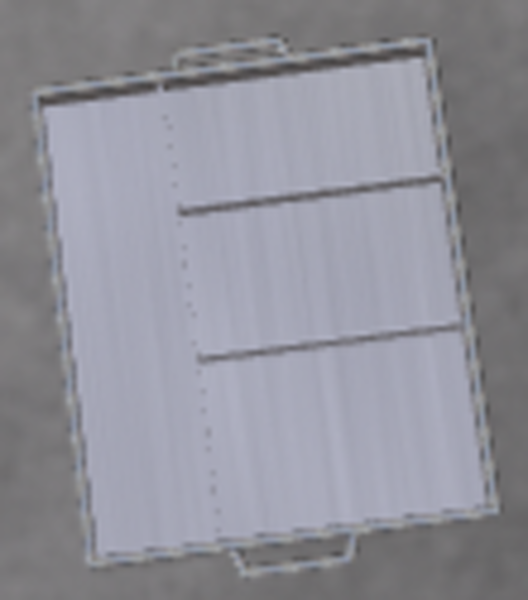

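View pics/c_left.png

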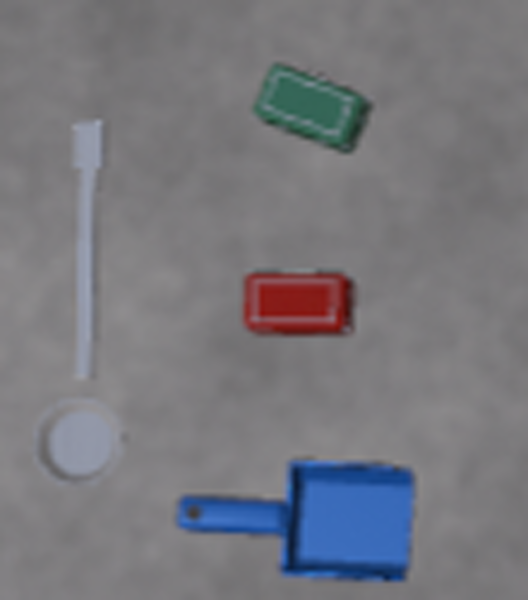

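The tray corners (crop) are (37,93), (432,40), (496,511) and (92,563). The poker's ring centre is (391,521) and the bar's upper end (350,243). The scoop's mouth is on the left and its handle end at (263,355). The brush runs from (84,540) to (270,518) with its bristles on the left. The tin centre is (295,302). Now the positions.

Run:
```python
from plant import *
from h import *
np.set_printoptions(precision=4,suppress=True)
P=camera_params("top"); d=np.load('pics/top0.npy')
def pt(off,f,pts): return np.array(off)+(np.array(pts,float)+0.5)/f-0.5
def show(n,uv,z):
    X=atz(P,uv,z); u=np.round(uv).astype(int)
    Z=atdepth(P,uv,d[u[:,1],u[:,0]])
    print(n,'atz',z,X[:,:2].tolist());print('   depthpt',Z.tolist())
    return X
t=show('tray',pt((235,100),4.8,[(37,93),(432,40),(496,511),(92,563)]),.026)
print(np.linalg.norm(t-np.roll(t,-1,0),axis=1), 'c',t.mean(0),'ang',[np.arctan2(*(a-b)[[1,0]]) for a,b in((t[0],t[3]),(t[1],t[2]))])
u=(t[0]-t[1]);print('yang',np.arctan2(-u[0],u[1]),np.arctan2(*(-(t[3]-t[2])*[1,-1,1])[:2]))
show('floor',pt((235,100),4.8,[(120,330),(330,450),(330,270),(310,130)]),.003)
show('poker ring, corner, tip, mid',pt((330,90),4,[(391,521),(351,246),(326,249),(371,375)]),.0055)
show('scoop: top rim corners back top/back bot, mouth bot/top; handle end, handle start',pt((330,90),4,[(176,301),(171,396),(72,393),(88,299),(263,355),(178,352)]),.027)
show('brush ends at wood top',pt((330,90),4,[(84,540),(270,518)]),.014)
show('brush corners',pt((330,90),4,[(82,525),(84,558),(268,501),(271,533)]),.014)
show('tin top corners',pt((110,120),4.8,[(246,273),(347,273),(340,324),(247,330),(295,300)]),.024)
```

```text
tray atz 0.026 [[0.6889964394638934, 0.08154133786341541], [0.7130136769494002, -0.15017940587287565], [0.43506438237403455, -0.17654663142741248], [0.41173788104189496, 0.054423239203983]]
   depthpt [[0.6878112626969324, 0.08115039470998531, 0.029604646652451105], [0.7229609220710473, -0.1525740966574816, -0.0025238676945702476], [0.43487033143982146, -0.17637247445079524, 0.0276453505070533], [0.4116857342127693, 0.05437777512947727, 0.02652903449325361]]
[0.233  0.2792 0.2321 0.2786] c [ 0.5622 -0.0477  0.026 ] ang [np.float64(0.09749786480446847), np.float64(0.09458040327489815)]
yang 0.10327855567445814 0.10065241466487305
floor atz 0.003 [[0.5513365527529219, 0.037359284733262325], [0.4763592467010792, -0.08391631776080916], [0.5834634987845725, -0.08722318718596259], [0.6685297839840842, -0.07797018607220968]]
   depthpt [[0.5518753060977748, 0.03753955641770617, 0.0004401887415879102], [0.4766898230816922, -0.08397914691141783, 0.0007869418027979247], [0.5834092339375195, -0.08721605913767944, 0.0032293112877797014], [0.6675047741646167, -0.07789130416967585, 0.0063502112821
[... 1876 characters left out ...]
0494921313546, -0.34064334940638213, -0.0014675067514311468], [0.3865072909486355, -0.3407246498850328, 0.00167809633797944]]
tin top corners atz 0.024 [[0.5321764273671324, 0.31143106824363326], [0.5304524050687863, 0.25268374533575516], [0.5006442483610709, 0.25675084960537925], [0.49869616858812704, 0.31068095085428615], [0.515471031641119, 0.28288629914583996]]
   depthpt [[0.5363945910898883, 0.3177897589797487, 0.002722653377823292], [0.5345777531392002, 0.2579269136506309, 0.0030397325915842988], [0.4999139175332784, 0.25567504967385724, 0.02824346048261339], [0.5000392884001156, 0.313030341310453, 0.016122116310561596], [0.5154824400382687, 0.28290332435332927, 0.023938131791376493]]
```

Two independent checks (depth, and known sizes) agree to about 2 mm. Next I'll get the fingertip distance from the wrist image, and cross-check heights with the side camera.

Run:
```python
import plant
print([k for k in dir(plant) if not k.startswith('__')])
from plant import *
from h import *
np.set_printoptions(precision=4,suppress=True)
P=camera_params("wrist"); d=np.load('pics/wrist0.npy'); s=read_state()
T=R.from_rotvec(s['orientation']); print(T.as_matrix())
uv=[(185,252),(180,262),(186,270),(184,249),(363,250),(366,262),(364,270),(150,300),(170,262),(160,290),(120,370),(380,262)]
X=atdepth(P,uv,[d[v,u] for u,v in uv])
for a,x in zip(uv,X): print(a,d[a[1],a[0]],T.inv().apply(x-s['tool_pos']))
# all points, finger lowest
vv,uu=np.mgrid[230:420,0:560]; m=d[230:420]>0
A=np.c_[uu[m],vv[m]]; L=T.inv().apply(atdepth(P,A,d[230:420][m])-s['tool_pos'])
near=(L[:,2]<0.1)&(abs(L[:,1])<0.05)&(L[:,2]>-0.06)
for lo in np.arange(-.06,.06,.005):
    k=near&(L[:,2]>=lo)&(L[:,2]<lo+.005)
    if k.sum()>3: print(round(lo,3),k.sum(),L[k].min(0),L[k].max(0))
# side check of tray corners/objects
Ps=camera_params('side')
for n,p in dict(trayFL=(0.689,.0815,.026),trayBL=(.4117,.0544,.026),tin=(.5155,.2825,.024),poker=(.3923,-.4219,.0055),pcorner=(.586,-.4062,.0055),scoopH=(.5068,-.336,.027)).items(): print(n,proj(Ps,p))
im=cv2.imread('pics/side0.png')
cv2.imwrite('pics/c_side.png',cv2.resize(im[120:300,150:370],None,fx=3.3,fy=3.3,interpolation=cv2.INTER_CUBIC))
```

```text
['IKError', 'camera_params', 'close_job', 'read_camera', 'read_state', 'tips_ahead']
[[ 0.3455  0.9384 -0.0006]
 [ 0.9384 -0.3455 -0.0013]
 [-0.0014 -0.0001 -1.    ]]
(185, 252) 0.17378087 [-0.0479 -0.0068  0.0061]
(180, 262) 0.16308506 [-0.0476 -0.006  -0.0052]
(186, 270) 0.17502995 [-0.0478  0.0029  0.0048]
(184, 249) 0.17440626 [-0.0486 -0.0081  0.0071]
(363, 250) 0.17403261 [ 0.0459 -0.0078  0.0065]
(366, 262) 0.16692601 [ 0.0455 -0.0045 -0.0017]
(364, 270) 0.17048863 [0.0455 0.001  0.0005]
(150, 300) 0.123617165 [-0.048  -0.0079 -0.0455]
(170, 262) 0.15542217 [-0.0502 -0.0091 -0.0123]
(160, 290) 0.13390246 [-0.0476 -0.0066 -0.0352]
(120, 370) 0.0999452 [-0.0491  0.0015 -0.0725]
(380, 262) 0.1549289 [ 0.0489 -0.0093 -0.0128]
-0.06 279 [-0.0498 -0.0011 -0.06  ] [ 0.0477  0.0098 -0.055 ]
-0.055 209 [-0.0616 -0.0099 -0.055 ] [ 0.0602  0.0098 -0.05  ]
-0.05 580 [-0.0643 -0.0102 -0.05  ] [ 0.0623  0.0088 -0.045 ]
-0.045 640 [-0.0638 -0.01   -0.045 ] [ 0.0619 -0.0037 -0.04  ]
-0.04 627 [-0.0642 -0.0101 -0.04  ] [ 0.062  -0.0006 -0.035 ]
-0.035 576 [-0.0632 -0.0099 -0.035 ] [ 0.0613  0.0019 -0.03  ]
-0.03 583 [-0.0626 -0.01   -0.03  ] [ 0.0615  0.005  -0.025 ]
-0.025 564 [-0.0628 -0.0097 -0.025 ] [ 0.0603  0.0075 -0.02  ]
-0.02 513 [-0.0622 -0.01   -0.02  ] [ 0.0607  0.0076 -0.015 ]
-0.015 453 [-0.0621 -0.0099 -0.015 ] [ 0.0599  0.0083 -0.01  ]
-0.01 432 [-0.0616 -0.0099 -0.01  ] [ 0.0596  0.0081 -0.005 ]
-0.005 393 [-0.0608 -0.0097 -0.005 ] [ 0.0589  0.0084 -0.    ]
-0.0 326 [-0.0607 -0.0098  0.    ] [0.0588 0.0075 0.005 ]
0.005 234 [-0.0573 -0.0098  0.005 ] [0.0547 0.0079 0.0099]
trayFL [[199.6074 210.0899]]
trayBL [[286.459  233.2395]]
tin [[216.4994 279.3078]]
poker [[347.5536 145.9357]]
pcorner [[295.4501 133.6783]]
scoopH [[308.3882 146.3828]]
```

View pics/c_side.png

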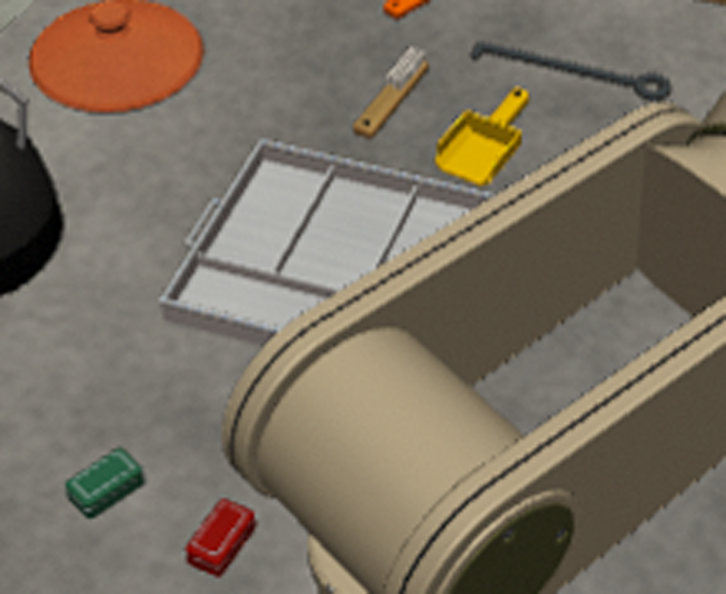

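Side-view pixels match the predicted ones to within 1 px: poker ring (347.6,145.8), tray front-left corner (199.4,210.6), tin top (216.7,279). The poses and heights are therefore confirmed from two views. I'll write the planning helper and start with the tin.

```bash
cat > go.py <<'E'
import sys
from plant import *
from h import *
np.set_printoptions(precision=4,suppress=True)
def wrap(a): return (a+np.pi/2)%np.pi-np.pi/2
def plan(x,y,z,psi,full=True):
    s=read_state(); T=R.from_rotvec(s['orientation']); M=T.as_matrix()
    cur=np.arctan2(M[1,0],M[0,0]); p=s['tool_pos']
    d=T.inv().apply(np.array([x,y,z])-p)*100
    a=-(psi-cur); a=(a+np.pi)%(2*np.pi)-np.pi
    n=np.linalg.norm(d)
    print('t %.2f pos %s psi %.3f F %s open %.4f tilt %.4f q6 %.2f'%(s['t'],np.round(p,4),cur,np.round(s['force'],1),s['opening'],np.arccos(-M[2,2]),s['q'][5]))
    print('target inc cm',np.round(d,2),'turn %.3f'%a,'dist %.1f cm rows>=%d'%(n,np.ceil(max(n/5,abs(a)/.149))))
ty=0.098; tc=np.array([.5622,-.0477])
def tray(x,y): c,s=np.cos(ty),np.sin(ty); return tc+[c*x-s*y,s*x+c*y]
if __name__=='__main__':
    plan(*[float(eval(v)) for v in sys.argv[1:5]])
E
python3 - <<'E'
from go import *
print('tips',tips_ahead if not callable(tips_ahead) else tips_ahead())
print('poker grasp->',tray(-.02,.0795),'scoop',tray(-.083,-.0365-.020),'tin',tray(.018,-.0365),'brush',tray(.101,-.0365-.015))
E
python3 go.py .5155 .2825 .10 0
```

```text
tips 0.011
poker grasp-> [0.5345 0.0295] scoop [ 0.4851 -0.112 ] tin [ 0.5837 -0.0823] brush [ 0.6678 -0.0891]
t 0.15 pos [0.2071 0.5627 0.2288] psi 1.218 F [0.1 0.9 1. ] open 0.0931 tilt 0.0014 q6 -0.09
target inc cm [-15.62  38.62  12.9 ] turn 1.218 dist 43.6 cm rows>=9
```

Call:
play_rows:
  increments:
    - [[-2,4.5,0.5,0.14],[-4,9,1.5,0.28],[-6,13.5,2.5,0.42],[-8,18,4,0.56],[-10,22.5,6,0.7]]
  jaw: 6
  squeeze: 40

```text
t: 0.65
tool_pos: [0.3817, 0.393, 0.171]
orientation: [3.039, 0.796, 0.001]
force: [0.6, 0.7, -0.1]
opening: 0.0608
```

```bash
python3 go.py .5155 .2825 .10 0
```

```text
t 0.65 pos [0.3817 0.393  0.171 ] psi 0.512 F [ 0.6  0.7 -0.1] open 0.0608 tilt 0.0007 q6 0.19
target inc cm [ 6.24 16.19  7.11] turn 0.512 dist 18.8 cm rows>=4
```

Call:
play_rows:
  increments:
    - [[1.6,4,1.8,0.13],[3.1,8.1,3.6,0.26],[4.7,12.1,5.4,0.39],[6.24,16.2,7.1,0.51],[6.24,16.2,7.1,0.51]]

```text
t: 1.15
tool_pos: [0.5172, 0.2777, 0.0968]
orientation: [3.138, -0.01, -0.004]
force: [-0.9, -0.3, -0.8]
opening: 0.0603
```

Run:
```python
from go import *
P=camera_params('wrist'); im,d=read_camera('wrist'); cv2.imwrite('pics/w1.png',im)
plan(.5155,.2825,.014,0)
X=[(.5155,.2825,.024)]+[(.5155+a,.2825+b,.024) for a in(-.017,.017) for b in (-.03,.03)]
print(proj(P,X))
np.save('pics/w1.npy',d)
```

```text
t 1.20 pos [0.516  0.2798 0.098 ] psi -0.002 F [-1.3 -0.3  0.3] open 0.0599 tilt 0.0031 q6 0.41
target inc cm [-0.03 -0.29  8.4 ] turn -0.002 dist 8.4 cm rows>=2
[[272.277  218.7886]
 [249.6943 257.6863]
 [247.51   177.459 ]
 [295.4726 257.4713]
 [296.4288 177.1804]]
```

View pics/w1.png

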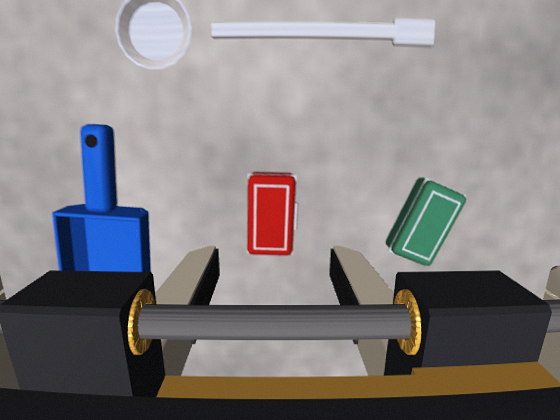

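The wrist view shows the red tin upright between the jaws at (271,214), within about 3 px of the prediction, and clear of the blue scoop and green tin. Descending.

Call:
play_rows:
  increments:
    - [[0,-0.4,3.5,0],[0,-0.4,6.5,0],[0,-0.4,8.4,0],[0,-0.4,8.4,0],[0,-0.4,8.4,0]]

```text
t: 1.7
tool_pos: [0.5151, 0.2846, 0.0142]
orientation: [3.14, 0.0, -0.004]
force: [0.2, 0.1, 0.9]
opening: 0.0599
```

Call:
play_rows:
  increments:
    - [[0,0,0,0],[0,0,0,0],[0,0,0,0],[0,0,0,0],[0,0,0,0]]
  jaw: 2.5
  squeeze: 30

```text
t: 2.2
tool_pos: [0.5151, 0.2848, 0.0145]
orientation: [3.14, 0.0, -0.004]
force: [-1.0, 0.3, 3.2]
opening: 0.034
```

Call:
play_rows:
  increments:
    - [[0,0,-3,0],[0,0,-6,0],[0.5,3,-8,0.14],[1.2,7,-9,0.28],[2,11.5,-9,0.42]]

```text
t: 2.7
tool_pos: [0.5368, 0.1697, 0.107]
orientation: [3.071, -0.66, 0.002]
force: [0.2, 0.0, -1.9]
opening: 0.0338
```

```bash
python3 go.py .5837 -.0823 .1 -1.473
```

```text
t 2.70 pos [0.5368 0.1697 0.107 ] psi -0.424 F [ 0.2  0.  -1.9] open 0.0338 tilt 0.0014 q6 0.64
target inc cm [14.64 21.04  0.72] turn 1.049 dist 25.6 cm rows>=8
```

Call:
play_rows:
  increments:
    - [[2.4,3.4,0,0.14],[4.9,7,0,0.28],[7.3,10.5,0,0.42],[9.7,14,0,0.56],[12,17.3,0.3,0.7]]

```text
t: 3.2
tool_pos: [0.5753, -0.0394, 0.1045]
orientation: [-2.653, 1.682, -0.003]
force: [0.3, 0.4, -0.8]
opening: 0.0336
```

```bash
python3 go.py .5837 -.0823 .1 -1.473
```

```text
t 3.20 pos [ 0.5753 -0.0394  0.1045] psi -1.130 F [ 0.3  0.4 -0.8] open 0.0336 tilt 0.0022 q6 0.97
target inc cm [4.24 1.07 0.46] turn 0.343 dist 4.4 cm rows>=3
```

Call:
play_rows:
  increments:
    - [[1.6,0.4,0.4,0.13],[3,0.8,0.4,0.26],[4.2,1.1,0.4,0.343],[4.2,1.1,0.4,0.343],[4.2,1.1,0.4,0.343]]

```text
t: 3.7
tool_pos: [0.5831, -0.082, 0.1003]
orientation: [-2.329, 2.107, -0.002]
force: [0.1, 0.0, -0.9]
opening: 0.0339
```

Run:
```python
from go import *
P=camera_params('wrist'); im,d=read_camera('wrist'); cv2.imwrite('pics/w2.png',im);np.save('pics/w2.npy',d)
plan(.5837,-.0823,.018,-1.473)
# divider ends predicted (top z .018, local y=.043, x=-.0265,.0625) & right wall ends
for p in [(-.0265,.043),(.0625,.043),(-.0265,-.1145),(.0625,-.1145)]:
    print(p,proj(P,np.r_[tray(*p),.018]))
```

```text
t 3.75 pos [ 0.5831 -0.0816  0.1004] psi -1.470 F [-1.3  0.2 -1.5] open 0.0339 tilt 0.0017 q6 1.24
target inc cm [ 0.07 -0.04  8.24] turn 0.003 dist 8.2 cm rows>=2
(-0.0265, 0.043) [[172.7691 275.4733]]
(0.0625, 0.043) [[163.3463 162.3945]]
(-0.0265, -0.1145) [[371.7736 275.9794]]
(0.0625, -0.1145) [[381.4492 162.9031]]
```

View pics/w2.png

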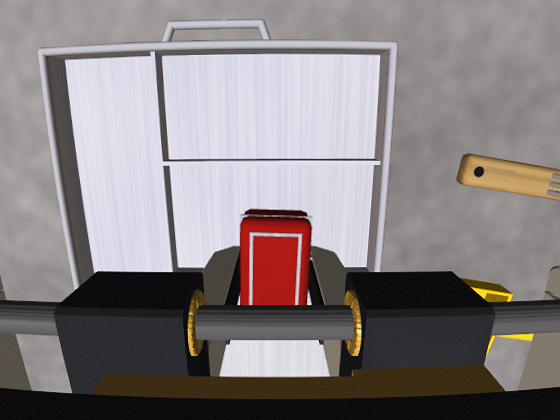

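The far divider shows at v≈161 (u 163–380), predicted 162.5 (163–381), so the tray pose holds. Lowering the tin.

Call:
play_rows:
  increments:
    - [[0,0,3.5,0],[0,0,6.2,0],[0,0,7.7,0],[0,0,8.2,0],[0,0,8.2,0]]

```text
t: 4.25
tool_pos: [0.5829, -0.0809, 0.0185]
orientation: [-2.332, 2.105, -0.001]
force: [0.4, -0.8, -2.0]
opening: 0.034
```

Call:
play_rows:
  increments:
    - [[0,0,0,0],[0,0,0,0],[0,0,0,0],[0,0,0,0]]
  jaw: 6

```text
t: 4.65
tool_pos: [0.5832, -0.0809, 0.019]
orientation: [-2.332, 2.104, -0.002]
force: [0.2, -0.2, 0.8]
opening: 0.0584
```

Call:
play_rows:
  increments:
    - [[0,0,-3,0],[0,0,-7,0],[0,0,-10,0],[0,0,-10,0]]

```text
t: 5.05
tool_pos: [0.5868, -0.0818, 0.1252]
orientation: [-2.328, 2.101, -0.015]
force: [0.8, -1.1, -0.1]
opening: 0.0595
```

Run:
```python
from go import *
P=camera_params('wrist'); im,d=read_camera('wrist'); cv2.imwrite('pics/w3.png',im);np.save('pics/w3.npy',d)
plan(.509,-.2985,.12,-.06)
g=.065-.020
print(proj(P,np.r_[tray(.018,-.0365),.027]))
```

```text
t 5.10 pos [ 0.5854 -0.0815  0.1224] psi -1.469 F [ 0.3 -0.2 -0.3] open 0.0601 tilt 0.0075 q6 1.24
target inc cm [20.81  9.81  0.22] turn -1.409 dist 23.0 cm rows>=10
[[272.7396 221.7812]]
```

View pics/w3.png

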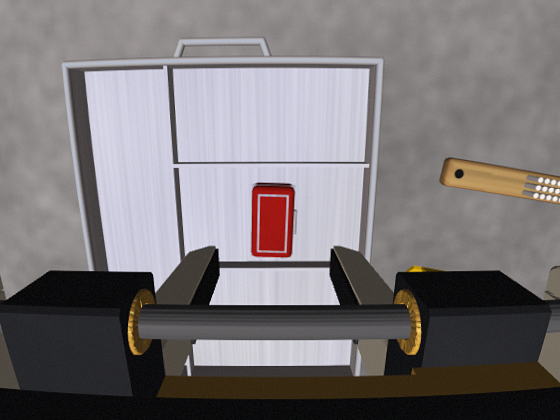

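The tin lies flat in the middle bay (wrist view centre (273,221), as predicted). Next the yellow scoop.

Call:
play_rows:
  increments:
    - [[2,1,0,-0.14],[4.2,2,0,-0.28],[6.4,3,0,-0.42],[8.5,4,0,-0.56],[10.6,5,0,-0.7]]
  jaw: 5

```text
t: 5.6
tool_pos: [0.5451, -0.1925, 0.1206]
orientation: [-2.915, 1.169, -0.008]
force: [-0.7, 0.0, -0.3]
opening: 0.0499
```

```bash
python3 go.py .509 -.294 .12 -.06
```

```text
t 5.60 pos [ 0.5451 -0.1925  0.1206] psi -0.763 F [-0.7  0.  -0.3] open 0.0499 tilt 0.0051 q6 0.33
target inc cm [4.4  9.83 0.04] turn -0.703 dist 10.8 cm rows>=5
```

Call:
play_rows:
  increments:
    - [[0.9,2,0,-0.14],[1.8,4,0,-0.28],[2.6,6,0,-0.42],[3.5,8,0,-0.56],[4.4,9.8,0,-0.7]]

```text
t: 6.1
tool_pos: [0.5079, -0.2941, 0.1186]
orientation: [-3.139, 0.09, -0.005]
force: [0.7, 0.0, 0.0]
opening: 0.0502
```

Call:
play_rows:
  increments:
    - [[0,0,0,0]]

```text
t: 6.2
tool_pos: [0.5065, -0.2958, 0.1173]
orientation: [-3.139, 0.088, -0.002]
force: [0.4, 0.5, -0.3]
opening: 0.0501
```

Run:
```python
from go import *
P=camera_params('wrist'); im,d=read_camera('wrist'); cv2.imwrite('pics/w4.png',im);np.save('pics/w4.npy',d)
plan(.509,-.294,.017,-.06)
print(proj(P,[(.5068,-.336,.026),(.5095,-.291,.026),(.509,-.294,.026)]))
```

```text
t 6.25 pos [ 0.5065 -0.2944  0.1168] psi -0.061 F [-0.4  0.3 -0.7] open 0.0502 tilt 0.0026 q6 -0.56
target inc cm [ 0.24 -0.03  9.98] turn -0.001 dist 10.0 cm rows>=2
[[277.2461 266.3783]
 [277.6626 212.4628]
 [277.2214 216.2378]]
```

View pics/w4.png

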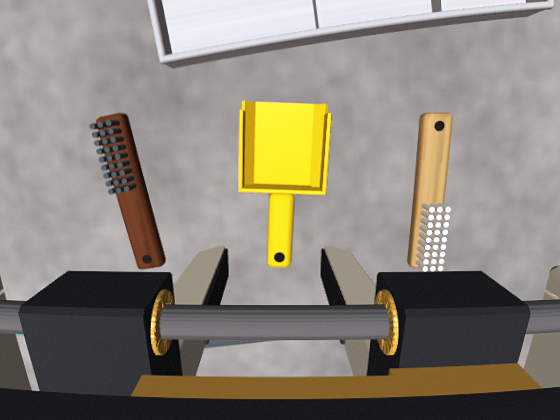

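The wrist view shows the yellow handle from (279,266) to (281,193), about 3 px right of prediction. I'll shift +0.4 cm and descend, with both brushes well clear.

Call:
play_rows:
  increments:
    - [[0.2,0,4,0.02],[0.4,0,7.5,0.02],[0.4,0,9.5,0.02],[0.4,0,10,0.02],[0.4,0,10,0.02]]

```text
t: 6.75
tool_pos: [0.51, -0.293, 0.0156]
orientation: [-3.135, 0.129, 0.002]
force: [0.3, 0.2, 0.3]
opening: 0.0501
```

Call:
play_rows:
  increments:
    - [[0,0,0,0],[0,0,0,0],[0,0,0,0],[0,0,0,0],[0,0,0,0]]
  jaw: 1
  squeeze: 30

```text
t: 7.25
tool_pos: [0.5105, -0.2934, 0.0164]
orientation: [-3.136, 0.129, 0.001]
force: [-1.2, 0.2, 2.7]
opening: 0.0201
```

Run:
```python
from go import *
print(tray(-.083,-.0365-.023)); plan(*tray(-.083,-.0365-.023),.11,.098)
```

```text
[ 0.4854 -0.115 ]
t 7.25 pos [ 0.5105 -0.2934  0.0164] psi -0.082 F [-1.2  0.2  2.7] open 0.0201 tilt 0.0034 q6 -0.53
target inc cm [ -3.97 -17.61  -9.3 ] turn -0.180 dist 20.3 cm rows>=5
```

Call:
play_rows:
  increments:
    - [[0,0,-3,0],[0,0,-6.5,0],[-0.8,-3.5,-9,-0.05],[-1.6,-7.5,-9.3,-0.1],[-2.6,-12,-9.3,-0.15]]

```text
t: 7.75
tool_pos: [0.4953, -0.172, 0.1117]
orientation: [-3.138, -0.107, -0.005]
force: [0.3, 0.5, -0.4]
opening: 0.0196
```

Run:
```python
from go import *
plan(*tray(-.083,-.0365-.023),.11,.098)
```

```text
t 7.75 pos [ 0.4953 -0.172   0.1117] psi 0.068 F [ 0.3  0.5 -0.4] open 0.0196 tilt 0.0036 q6 -0.50
target inc cm [-0.6  -5.75  0.18] turn -0.030 dist 5.8 cm rows>=2
```

Call:
play_rows:
  increments:
    - [[-0.3,-2.8,0,-0.03],[-0.6,-5,0,-0.03],[-0.6,-5.7,0,-0.03],[-0.6,-5.7,0,-0.03],[-0.6,-5.7,0,-0.03]]

```text
t: 8.25
tool_pos: [0.4857, -0.1163, 0.1119]
orientation: [-3.137, -0.154, -0.005]
force: [0.8, -0.8, -0.3]
opening: 0.0196
```

Run:
```python
from go import *
plan(*tray(-.083,-.0365-.023),.0195,.098)
P=camera_params('wrist'); im,d=read_camera('wrist'); cv2.imwrite('pics/w5.png',im);np.save('pics/w5.npy',d)
for p in [(-.0265,.043),(-.0265,-.1145),(-.139,.043),(-.139,.1145)]: print(p,proj(P,np.r_[tray(*p),.018 if p[0]>-.1 else .026]))
```

```text
t 8.25 pos [ 0.4857 -0.1163  0.1119] psi 0.098 F [ 0.8 -0.8 -0.3] open 0.0196 tilt 0.0036 q6 -0.44
target inc cm [-0.04 -0.12  9.24] turn -0.000 dist 9.2 cm rows>=2
(-0.0265, 0.043) [[352.8516  77.9142]]
(-0.0265, -0.1145) [[341.8616 279.8141]]
(-0.139, 0.043) [[192.8977  76.1931]]
(-0.139, 0.1145) [[188.7442 -36.0211]]
```

View pics/w5.png

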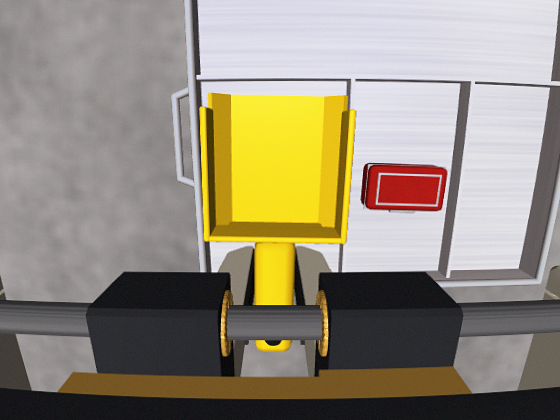

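The divider corner is at (353,79), predicted (353,78), and the scoop hangs level and square. Lowering.

Call:
play_rows:
  increments:
    - [[0,-0.1,4,0],[0,-0.1,7,0],[0,-0.1,8.7,0],[0,-0.1,9.2,0],[0,-0.1,9.2,0]]

```text
t: 8.8
tool_pos: [0.4855, -0.1164, 0.0194]
orientation: [-3.136, -0.151, -0.003]
force: [0.9, 0.6, -1.4]
opening: 0.0199
```

Call:
play_rows:
  increments:
    - [[0,0,0,0],[0,0,0,0],[0,0,0,0],[0,0,0,0]]
  jaw: 4

```text
t: 9.2
tool_pos: [0.4857, -0.1166, 0.0197]
orientation: [-3.137, -0.15, -0.004]
force: [-0.8, 0.3, -0.7]
opening: 0.0396
```

Call:
play_rows:
  increments:
    - [[0,0,-3,0],[0,0,-7,0],[0,0,-10,0],[0,0,-10,0]]

```text
t: 9.6
tool_pos: [0.489, -0.1178, 0.1253]
orientation: [3.136, 0.151, 0.017]
force: [0.2, 0.1, -0.5]
opening: 0.04
```

Run:
```python
from go import *
P=camera_params('wrist'); im,d=read_camera('wrist'); cv2.imwrite('pics/w6.png',im);np.save('pics/w6.npy',d)
# brush grasp: ends z .014
a=np.array([.3842,-.2104]);b=np.array([.3959,-.3377]);u=(a-b)/np.linalg.norm(a-b);g=(a+b)/2-.015*u
print('brush grasp',g,np.arctan2(u[1],u[0]))
plan(*g,.12,np.arctan2(u[1],u[0])-np.pi/2)
```

```text
brush grasp [ 0.3914 -0.289 ] 1.6624477150871657
t 9.65 pos [ 0.4876 -0.1174  0.1227] psi 0.096 F [-0.2 -0.5 -0.1] open 0.0403 tilt 0.0079 q6 -0.44
target inc cm [-11.22  16.16   0.2 ] turn 0.004 dist 19.7 cm rows>=4
```

View pics/w6.png

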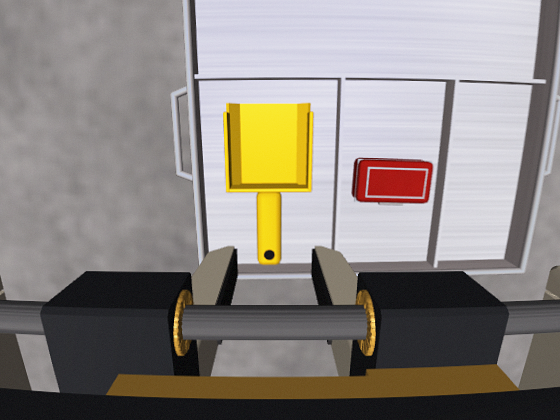

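The scoop is in the widest bay; I'll verify the margins later. On to the wire brush.

Call:
play_rows:
  increments:
    - [[-2.8,4,0,0],[-5.6,8,0,0],[-8.4,12,0,0],[-11.2,16.2,0,0],[-11.2,16.2,0,0]]
  jaw: 5

```text
t: 10.15
tool_pos: [0.3882, -0.2933, 0.1207]
orientation: [3.137, 0.142, 0.009]
force: [0.3, -0.2, 0.2]
opening: 0.0503
```

Run:
```python
from go import *
P=camera_params('wrist'); im,d=read_camera('wrist'); cv2.imwrite('pics/w7.png',im);np.save('pics/w7.npy',d)
print(proj(P,[(.3842,-.2104,.014),(.3959,-.3377,.014),(.3914,-.289,.014)]))
print(proj(P,np.r_[tray(.1,-.1),0.026]))
plan(.3914,-.289,.014,.092)
PT=camera_params('top'); im,d=read_camera('top'); cv2.imwrite('pics/top1.png',im[90:240,230:470]);cv2.imwrite('pics/top1c.png',cv2.resize(im[100:225,235:345],None,fx=4.8,fy=4.8,interpolation=cv2.INTER_CUBIC))
np.save('pics/top1.npy',d)
```

```text
[[278.3038 107.9032]
 [277.9591 263.7097]
 [278.0672 208.388 ]]
[[641.9884  60.9388]]
t 10.20 pos [ 0.3895 -0.2911  0.1206] psi 0.091 F [-0.6  0.4 -0.2] open 0.0498 tilt 0.0062 q6 -0.84
target inc cm [ 0.14 -0.19 10.66] turn -0.001 dist 10.7 cm rows>=3
```

View pics/w7.png

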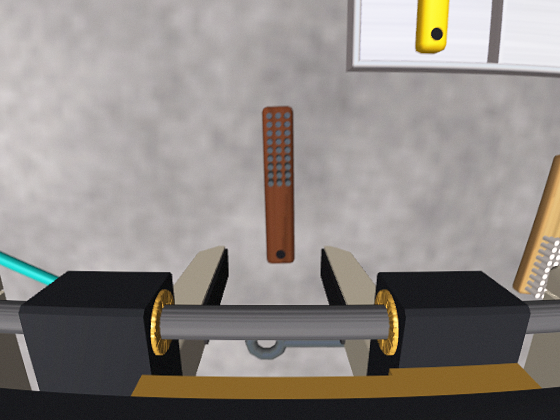

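View pics/top1c.png

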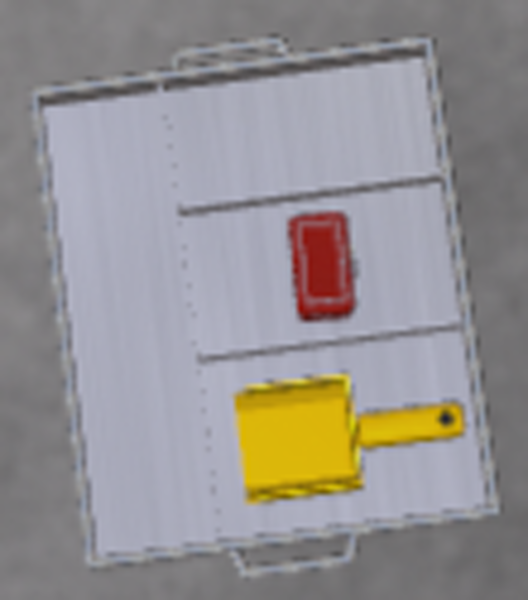

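The top view shows the tin and scoop inside their bays with clear margins. In the wrist view the wire brush axis runs (278,107)→(281,263). I'll shift +0.25 cm, turn -0.015 and descend.

Call:
play_rows:
  increments:
    - [[0.2,-0.1,4,-0.015],[0.25,-0.2,8,-0.015],[0.25,-0.2,10.2,-0.015],[0.25,-0.2,10.75,-0.015],[0.25,-0.2,10.75,-0.015]]

```text
t: 10.75
tool_pos: [0.3932, -0.2845, 0.0121]
orientation: [-3.133, -0.172, -0.006]
force: [-0.8, -1.2, -0.4]
opening: 0.0502
```

Call:
play_rows:
  increments:
    - [[0,0,0,0],[0,0,0,0],[0,0,0,0],[0,0,0,0],[0,0,0,0]]
  jaw: 1.5
  squeeze: 35

```text
t: 11.25
tool_pos: [0.3934, -0.2844, 0.0121]
orientation: [-3.133, -0.173, -0.007]
force: [-0.6, -0.3, -0.0]
opening: 0.0239
```

Run:
```python
from go import *
print(tray(.101,-.0365-.015)); plan(*tray(.101,-.0365-.015),.12,.098)
```

```text
[ 0.6678 -0.0891]
t 11.25 pos [ 0.3934 -0.2844  0.0121] psi 0.110 F [-0.6 -0.3 -0. ] open 0.0239 tilt 0.0058 q6 -0.85
target inc cm [ 29.46 -16.44 -10.59] turn 0.012 dist 35.4 cm rows>=8
```

Call:
play_rows:
  increments:
    - [[0,0,-4,0],[0.5,0,-8,0],[3,-1,-10.5,0],[7,-3.5,-10.6,0.01],[11,-6,-10.6,0.012]]

```text
t: 11.75
tool_pos: [0.4975, -0.2134, 0.1208]
orientation: [-3.136, -0.149, -0.011]
force: [-0.0, -1.0, -0.7]
opening: 0.0233
```

Run:
```python
from go import *
plan(*tray(.101,-.047),.11,.1)
```

```text
t 11.75 pos [ 0.4975 -0.2134  0.1208] psi 0.095 F [-0.  -1.  -0.7] open 0.0233 tilt 0.0075 q6 -0.60
target inc cm [ 18.12 -11.21   1.24] turn -0.005 dist 21.3 cm rows>=5
```

Call:
play_rows:
  increments:
    - [[3.8,-2.4,0,-0.005],[7.8,-4.8,0,-0.005],[11.8,-7.3,0.4,-0.005],[15.5,-9.6,0.8,-0.005],[18.1,-11.2,1.1,-0.005]]

```text
t: 12.25
tool_pos: [0.6688, -0.0825, 0.1108]
orientation: [-3.135, -0.159, -0.012]
force: [0.3, -0.1, 0.2]
opening: 0.0237
```

Call:
play_rows:
  increments:
    - [[0,0,0,0],[0,0,0,0]]

```text
t: 12.45
tool_pos: [0.6686, -0.0819, 0.1099]
orientation: [-3.135, -0.161, -0.009]
force: [-0.0, 0.2, -0.7]
opening: 0.0236
```

Run:
```python
from go import *
plan(*tray(.101,-.047),.016,.1)
P=camera_params('wrist'); im,d=read_camera('wrist'); cv2.imwrite('pics/w8.png',im);np.save('pics/w8.npy',d)
for p in [(.0625,.043,.018),(.0625,-.1145,.018),(.1395,.043,.026),(.1395,-.1145,.026)]: print(p,proj(P,np.r_[tray(*p[:2]),p[2]]))
```

```text
t 12.45 pos [ 0.6686 -0.0819  0.1099] psi 0.103 F [-0.   0.2 -0.7] open 0.0236 tilt 0.0066 q6 -0.30
target inc cm [-0.22  0.28  9.39] turn 0.003 dist 9.4 cm rows>=2
(0.0625, 0.043, 0.018) [[218.3951 100.8922]]
(0.0625, -0.1145, 0.018) [[225.3759 298.9522]]
(0.1395, 0.043, 0.026) [[327.5107 100.6891]]
(0.1395, -0.1145, 0.026) [[318.6519 304.0179]]
```

View pics/w8.png

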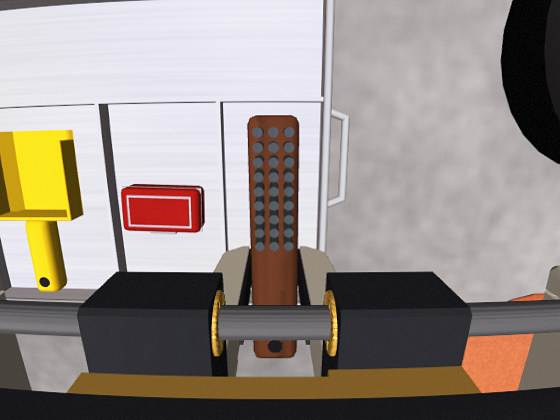

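The brush hangs square between the divider (221,102) and the end wall (325,100), with the bay centre at 273 as predicted. Lowering.

Call:
play_rows:
  increments:
    - [[-0.2,0.2,4,0],[-0.2,0.2,7,0],[-0.2,0.2,8.8,0],[-0.2,0.2,9.4,0],[-0.2,0.2,9.4,0]]

```text
t: 13.0
tool_pos: [0.6661, -0.0855, 0.0166]
orientation: [-3.135, -0.158, -0.008]
force: [0.4, 0.3, -0.7]
opening: 0.0235
```

Run:
```python
from go import *
plan(*tray(.101,-.047),.0155,.1)
```

```text
t 13.00 pos [ 0.6661 -0.0855  0.0166] psi 0.101 F [ 0.4  0.3 -0.7] open 0.0235 tilt 0.0055 q6 -0.31
target inc cm [ 0.13 -0.08  0.11] turn 0.001 dist 0.2 cm rows>=1
```

Now down the last 1 mm and release with a small opening, as the fingers are near the walls.

Call:
play_rows:
  increments:
    - [[0.1,-0.05,0.1,0],[0.1,-0.05,0.1,0]]

```text
t: 13.2
tool_pos: [0.6679, -0.0854, 0.0168]
orientation: [-3.136, -0.157, -0.011]
force: [0.6, 0.3, -0.7]
opening: 0.0237
```

Call:
play_rows:
  increments:
    - [[0,0,0,0],[0,0,0,0],[0,0,0,0]]
  jaw: 3.3

```text
t: 13.5
tool_pos: [0.6682, -0.0855, 0.0172]
orientation: [-3.136, -0.157, -0.012]
force: [-0.0, 0.6, -0.3]
opening: 0.0329
```

Call:
play_rows:
  increments:
    - [[0,0,-1.5,0],[0,0,-4,0],[0,0,-8,0],[0,0,-10,0],[0,0,-10,0]]

```text
t: 14.0
tool_pos: [0.6707, -0.0863, 0.1237]
orientation: [3.137, 0.157, 0.025]
force: [-0.4, -0.2, 0.7]
opening: 0.0331
```

Run:
```python
from go import *
P=camera_params('wrist'); im,d=read_camera('wrist'); cv2.imwrite('pics/w9.png',im);np.save('pics/w9.npy',d)
# poker grasp
r=np.array([.3923,-.4219]);c=np.array([.586,-.4062]);u=(c-r)/np.linalg.norm(c-r);g=r+.0695*u
print(g,np.arctan2(u[1],u[0])); plan(*g,.12,np.arctan2(u[1],u[0])-np.pi/2)
```

```text
[ 0.4616 -0.4163] 0.08087637528498537
t 14.05 pos [ 0.6693 -0.0861  0.1208] psi 0.100 F [-1.   0.3  0.3] open 0.0331 tilt 0.0127 q6 -0.31
target inc cm [-23.97  30.78  -0.21] turn 1.590 dist 39.0 cm rows>=11
```

View pics/w9.png

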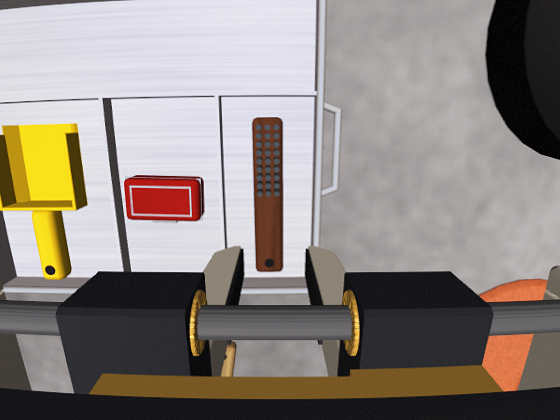

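The brush is lying in the narrow bay (253–283, 117–271). On to the poker.

Call:
play_rows:
  increments:
    - [[-2,2.6,-0.3,0.145],[-4.3,5.6,-0.3,0.29],[-6.6,8.5,-0.3,0.435],[-8.9,11.4,-0.3,0.58],[-11,14.2,-0.3,0.725]]
  jaw: 4

```text
t: 14.55
tool_pos: [0.5721, -0.2389, 0.1208]
orientation: [-2.982, 0.973, -0.014]
force: [0.1, -0.7, -0.7]
opening: 0.0402
```

```bash
python3 go.py .4616 -.4163 .12 -1.49
```

```text
t 14.55 pos [ 0.5721 -0.2389  0.1208] psi -0.631 F [ 0.1 -0.7 -0.7] open 0.0402 tilt 0.0105 q6 0.15
target inc cm [ 1.54 20.84 -0.07] turn 0.859 dist 20.9 cm rows>=6
```

Call:
play_rows:
  increments:
    - [[0.3,3.6,-0.1,0.145],[0.6,7.4,-0.1,0.29],[0.9,11.2,-0.1,0.435],[1.2,14.8,-0.1,0.58],[1.4,18,-0.1,0.725]]

```text
t: 15.05
tool_pos: [0.4753, -0.3933, 0.1189]
orientation: [-2.434, 1.973, -0.006]
force: [0.4, 0.7, -0.7]
opening: 0.04
```

```bash
python3 go.py .4616 -.4163 .11 -1.49
```

```text
t 15.05 pos [ 0.4753 -0.3933  0.1189] psi -1.362 F [ 0.4  0.7 -0.7] open 0.0400 tilt 0.0092 q6 0.58
target inc cm [1.97 1.83 0.87] turn 0.128 dist 2.8 cm rows>=1
```

Call:
play_rows:
  increments:
    - [[1,1,0.8,0.128],[2,1.8,0.8,0.128],[2,1.8,0.8,0.128],[2,1.8,0.8,0.128]]

```text
t: 15.45
tool_pos: [0.4621, -0.416, 0.1104]
orientation: [-2.306, 2.12, -0.004]
force: [-0.6, 0.2, -0.2]
opening: 0.0399
```

Run:
```python
from go import *
plan(.4616,-.4163,.0125,-1.49)
P=camera_params('wrist'); im,d=read_camera('wrist'); cv2.imwrite('pics/w10.png',im);np.save('pics/w10.npy',d)
print(proj(P,[(.3923,-.4219,.0055),(.586,-.4062,.0055),(.4616,-.4163,.0055)]))
```

```text
t 15.45 pos [ 0.4621 -0.416   0.1104] psi -1.487 F [-0.6  0.2 -0.2] open 0.0399 tilt 0.0094 q6 0.66
target inc cm [0.07 0.14 9.79] turn 0.003 dist 9.8 cm rows>=2
[[273.6028 293.126 ]
 [274.4072  52.3731]
 [273.8786 216.2456]]
```

View pics/w10.png

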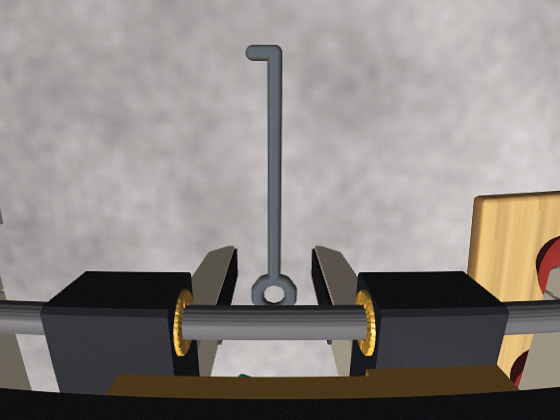

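The poker ring at (274,293) and bend at (275,51) match the prediction to 1 px. Descending and gripping.

Call:
play_rows:
  increments:
    - [[0,0.1,4,0],[0.1,0.1,7.5,0],[0.1,0.1,9.4,0],[0.1,0.1,9.8,0],[0.1,0.1,9.8,0]]

```text
t: 16.0
tool_pos: [0.4631, -0.4153, 0.0125]
orientation: [-2.309, 2.117, -0.004]
force: [-0.6, -0.2, -0.0]
opening: 0.04
```

Call:
play_rows:
  increments:
    - [[0,0,0,0],[0,0,0,0],[0,0,0,0],[0,0,0,0],[0,0,0,0]]
  jaw: 0
  squeeze: 50

```text
t: 16.5
tool_pos: [0.4633, -0.4154, 0.0128]
orientation: [-2.309, 2.117, -0.005]
force: [-0.2, 1.2, 1.2]
opening: 0.0094
```

Run:
```python
from go import *
plan(*tray(-.02,.0795),.12,-1.473)
```

```text
t 16.50 pos [ 0.4633 -0.4154  0.0128] psi -1.484 F [-0.2  1.2  1.2] open 0.0094 tilt 0.0097 q6 0.66
target inc cm [-43.75 -11.05 -10.45] turn -0.011 dist 46.3 cm rows>=10
```

Call:
play_rows:
  increments:
    - [[0,0,-1,0],[0,0,-2.5,0],[0,0,-4.5,0],[0,0,-6.5,0],[0,0,-7,0]]

```text
t: 17.0
tool_pos: [0.4642, -0.4174, 0.0871]
orientation: [-2.309, 2.117, -0.014]
force: [-0.2, -0.6, -2.3]
opening: 0.0094
```

Run:
```python
from go import *
plan(*tray(-.02,.0795),.12,-1.473)
P=camera_params('wrist'); im,d=read_camera('wrist'); cv2.imwrite('pics/w11.png',im);np.save('pics/w11.npy',d)
s=read_state();T=R.from_rotvec(s['orientation'])
for uv in [(274,120),(274,160),(274,200),(274,235)]:
    b=d[uv[1],uv[0]-8:uv[0]+9]; b=b[b>0]; print(uv,T.inv().apply(atdepth(P,[uv],b.min())[0]-s['tool_pos']))
```

```text
t 17.00 pos [ 0.4642 -0.4174  0.0871] psi -1.484 F [-0.2 -0.6 -2.3] open 0.0094 tilt 0.0124 q6 0.66
target inc cm [-43.91 -10.92  -3.18] turn -0.011 dist 45.4 cm rows>=10
(274, 120) [ 0.0011 -0.0734 -0.0007]
(274, 160) [ 0.0011 -0.0553 -0.0006]
(274, 200) [ 0.0011 -0.036  -0.0002]
(274, 235) [ 0.0011 -0.0184 -0.001 ]
```

View pics/w11.png

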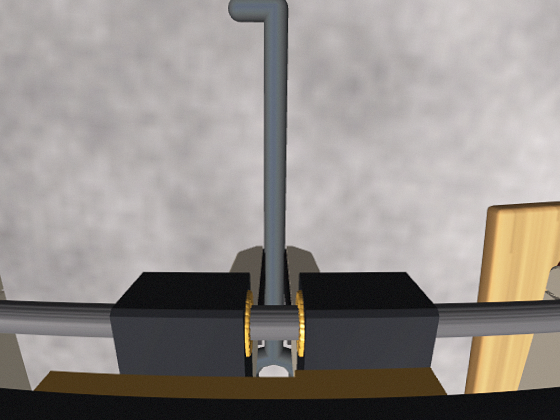

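The poker is held level (bar depth constant in the tool frame). Carrying it to the long bay.

Call:
play_rows:
  increments:
    - [[-3,-0.8,-2,0],[-7,-1.8,-3,0],[-11.5,-2.9,-3.2,0],[-16,-4,-3.2,0],[-20.5,-5.1,-3.2,0]]

```text
t: 17.55
tool_pos: [0.4963, -0.2069, 0.1186]
orientation: [-2.309, 2.118, -0.012]
force: [1.5, 0.2, -1.3]
opening: 0.0096
```

Run:
```python
from go import *
plan(*tray(-.02,.0795),.11,-1.476)
```

```text
t 17.55 pos [ 0.4963 -0.2069  0.1186] psi -1.485 F [ 1.5  0.2 -1.3] open 0.0096 tilt 0.0117 q6 0.99
target inc cm [-23.22  -5.83   0.94] turn -0.009 dist 24.0 cm rows>=5
```

Call:
play_rows:
  increments:
    - [[-4.5,-1.1,0,0],[-9,-2.2,0,0],[-13.5,-3.4,0,0],[-18,-4.5,0.2,-0.005],[-21.5,-5.4,0.5,-0.009]]

```text
t: 18.05
tool_pos: [0.5313, 0.0146, 0.1139]
orientation: [-2.319, 2.106, -0.012]
force: [0.6, -1.3, -2.9]
opening: 0.0094
```

Call:
play_rows:
  increments:
    - [[-1.7,-0.4,0.3,0],[-1.7,-0.4,0.3,0],[-1.7,-0.4,0.3,0]]

```text
t: 18.35
tool_pos: [0.5331, 0.0319, 0.1103]
orientation: [-2.321, 2.105, -0.01]
force: [0.1, -0.0, -1.6]
opening: 0.0093
```

Run:
```python
from go import *
plan(*tray(-.02,.0795),.016,-1.476)
P=camera_params('wrist'); im,d=read_camera('wrist'); cv2.imwrite('pics/w12.png',im)
for p in [(.139,.043,.018),(.139,.116,.026),(-.0265,.043,.018),(.0,.116,.026)]: print(p,proj(P,np.r_[tray(*p[:2]),p[2]]))
```

```text
t 18.35 pos [0.5331 0.0319 0.1103] psi -1.473 F [ 0.1 -0.  -1.6] open 0.0093 tilt 0.0101 q6 1.44
target inc cm [ 0.26 -0.02  9.43] turn 0.003 dist 9.4 cm rows>=2
(0.139, 0.043, 0.018) [[329.9576  -5.687 ]]
(0.139, 0.116, 0.026) [[221.5147 -10.3325]]
(-0.0265, 0.043, 0.018) [[322.7964 226.522 ]]
(0.0, 0.116, 0.026) [[227.212  195.3633]]
```

View pics/w12.png

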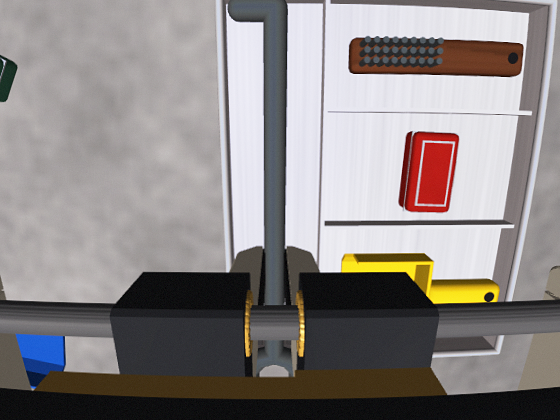

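The poker sits mid-way between the left wall (u≈229) and the divider (u≈322). Lowering.

Call:
play_rows:
  increments:
    - [[0.2,0,3.5,0],[0.2,0,6.5,0],[0.2,0,8.5,0],[0.2,0,9.4,0],[0.2,0,9.4,0]]

```text
t: 18.9
tool_pos: [0.5338, 0.0281, 0.0162]
orientation: [-2.319, 2.109, -0.009]
force: [0.6, -0.1, -2.6]
opening: 0.0095
```

Call:
play_rows:
  increments:
    - [[0,0,0,0],[0,0,0,0]]

```text
t: 19.1
tool_pos: [0.5345, 0.0274, 0.0169]
orientation: [-2.318, 2.11, -0.011]
force: [0.1, -0.2, -2.7]
opening: 0.0098
```

Run:
```python
from go import *
plan(*tray(-.02,.0795),.016,-1.476)
```

```text
t 19.10 pos [0.5345 0.0274 0.0169] psi -1.477 F [ 0.1 -0.2 -2.7] open 0.0098 tilt 0.0099 q6 1.43
target inc cm [-0.21 -0.03  0.09] turn -0.001 dist 0.2 cm rows>=1
```

Still carrying its weight, about 1 mm high. A last small lowering, then release.

Call:
play_rows:
  increments:
    - [[-0.2,0,0.1,0],[-0.2,0,0.1,0]]

```text
t: 19.3
tool_pos: [0.5346, 0.0294, 0.0162]
orientation: [-2.317, 2.11, -0.012]
force: [0.2, 0.5, -1.4]
opening: 0.0097
```

Call:
play_rows:
  increments:
    - [[0,0,0,0],[0,0,0,0],[0,0,0,0],[0,0,0,0]]
  jaw: 2.5

```text
t: 19.7
tool_pos: [0.5348, 0.0294, 0.0165]
orientation: [-2.317, 2.11, -0.012]
force: [-0.5, 0.1, -0.2]
opening: 0.0248
```

Call:
play_rows:
  increments:
    - [[0,0,-1.5,0],[0,0,-4,0],[0,0,-8,0],[0,0,-12,0],[0,0,-12,0]]

```text
t: 20.2
tool_pos: [0.538, 0.0292, 0.1448]
orientation: [-2.311, 2.104, -0.027]
force: [1.1, 0.1, 1.7]
opening: 0.025
```

Call:
play_rows:
  increments:
    - [[0,4,-2,0],[0,8,-4,0],[0,12,-6,0],[0,15,-6,0],[0,15,-6,0]]

```text
t: 20.7
tool_pos: [0.3854, 0.015, 0.2023]
orientation: [-2.31, 2.104, -0.029]
force: [0.4, 0.1, -0.1]
opening: 0.0251
```

Run:
```python
from go import *
im,d=read_camera('top'); cv2.imwrite('pics/top2.png',im);np.save('pics/top2.npy',d)
cv2.imwrite('pics/top2c.png',cv2.resize(im[100:225,235:345],None,fx=4.8,fy=4.8,interpolation=cv2.INTER_CUBIC))
im,d=read_camera('side'); cv2.imwrite('pics/side2.png',im)
im,d=read_camera('wrist'); cv2.imwrite('pics/w13.png',im)
```

```text
(no output)
```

View pics/top2.png

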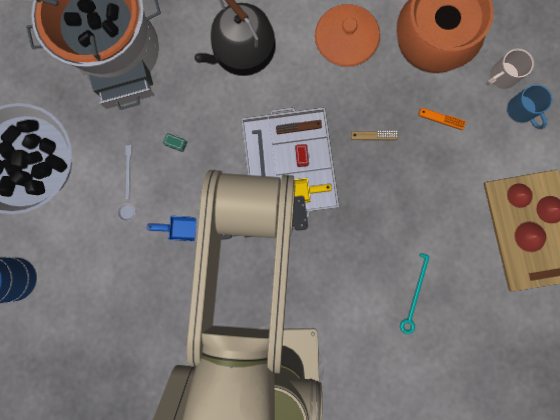

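View pics/side2.png

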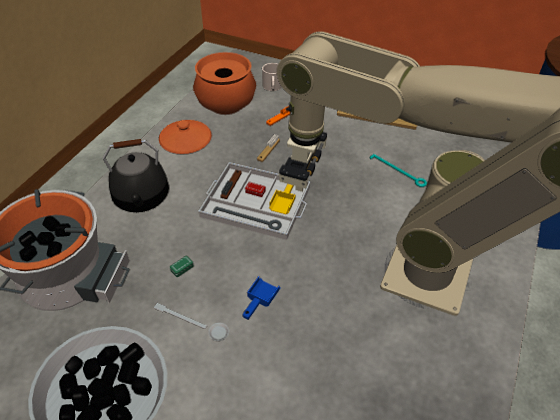

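View pics/w13.png

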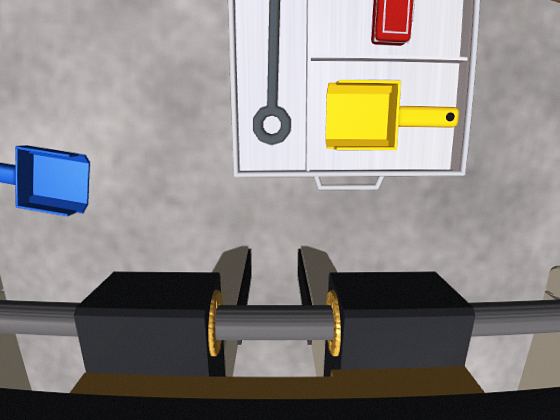

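All four look seated. I'll swing the arm aside for an unobstructed top check of heights and of the look-alikes.

Call:
play_rows:
  increments:
    - [[4,0,0,0],[9,0,0,0],[14,0,0,0],[19,0,0,0],[24,0,0,0]]

```text
t: 21.35
tool_pos: [0.4109, -0.2263, 0.2019]
orientation: [-2.31, 2.103, -0.028]
force: [0.4, 0.2, 0.0]
opening: 0.0247
```

Call:
play_rows:
  increments:
    - [[4,0,0,0],[9,0,0,0],[14,0,0,0],[14,0,0,0],[14,0,0,0]]

```text
t: 21.85
tool_pos: [0.424, -0.3666, 0.2]
orientation: [-2.308, 2.105, -0.022]
force: [0.5, 1.5, 0.8]
opening: 0.0249
```

Run:
```python
from go import *
P=camera_params('top')
im,d=read_camera('top'); cv2.imwrite('pics/top3.png',im)
cv2.imwrite('pics/top3c.png',cv2.resize(im[100:225,235:345],None,fx=4.8,fy=4.8,interpolation=cv2.INTER_CUBIC))
def loc(x): c,s=np.cos(ty),np.sin(ty); e=x[:,:2]-tc; return np.c_[e[:,0]*c+e[:,1]*s,-e[:,0]*s+e[:,1]*c,x[:,2]]
vv,uu=np.mgrid[105:222,238:342]; A=np.c_[uu.ravel(),vv.ravel()]; L=loc(atdepth(P,A,d[105:222,238:342].ravel()))
col=im[105:222,238:342].reshape(-1,3).astype(int)
hsv=cv2.cvtColor(im[105:222,238:342],cv2.COLOR_BGR2HSV).reshape(-1,3).astype(int)
inside=(abs(L[:,0])<.136)&(abs(L[:,1])<.113)
for n,m in dict(yellow=(hsv[:,1]>180)&(hsv[:,0]>20)&(hsv[:,0]<35),red=(hsv[:,1]>150)&((hsv[:,0]<5)|(hsv[:,0]>175)),brown=(hsv[:,1]>80)&(hsv[:,0]>=5)&(hsv[:,0]<18)&(hsv[:,2]<150),dark=(col.max(1)<95)&(L[:,1]>.048)&(L[:,0]<.125)).items():
    k=m&inside
    if k.sum(): print(n,k.sum(),L[k].min(0),L[k].max(0),'median',np.median(L[k],0),'z pct',np.percentile(L[k,2],[10,90]))
a=cv2.imread('pics/top0.png').astype(int)
for n,(x0,y0,x1,y1) in dict(spoon=(115,140,140,222),flour=(143,212,202,246),tea=(160,130,190,155),veg=(347,126,402,144)).items():
    print(n,abs(a[y0:y1,x0:x1]-im[y0:y1,x0:x1]).max(2).mean(),cv2.phaseCorrelate(a[y0:y1,x0:x1].mean(2).astype(np.float32),im[y0:y1,x0:x1].astype(np.float32).mean(2)))
print(read_state()['t'],read_state()['tool_pos'])
```

```text
yellow 672 [-0.1158 -0.1018 -0.0008] [-0.0518  0.0233  0.0359] median [-0.0829 -0.0174  0.0092] z pct [0.0044 0.0304]
red 165 [-0.0128 -0.0508  0.0147] [ 0.0443 -0.0198  0.0337] median [ 0.0151 -0.035   0.0278] z pct [0.0238 0.0308]
brown 250 [ 0.0877 -0.1003  0.0089] [0.1113 0.0258 0.0248] median [ 0.0965 -0.0533  0.0166] z pct [0.0131 0.02  ]
dark 296 [-0.1101  0.063   0.0059] [0.1056 0.0977 0.0218] median [-0.0279  0.0777  0.0136] z pct [0.011  0.0168]
spoon 3.902439024390244 ((0.489229596432077, 0.03082700198300614), 0.9900577375623915)
flour 3.929212362911266 ((0.0006411962654979675, 0.023788742931866835), 0.9999644257956081)
tea 3.3573333333333335 ((0.035669058090164185, 0.46093968120278284), 0.9959067231019338)
veg 3.506060606060606 ((-0.005581355039112168, -0.029518962345777666), 0.999332804536378)
21.9 [ 0.4242 -0.3656  0.2007]
```

View pics/top3c.png

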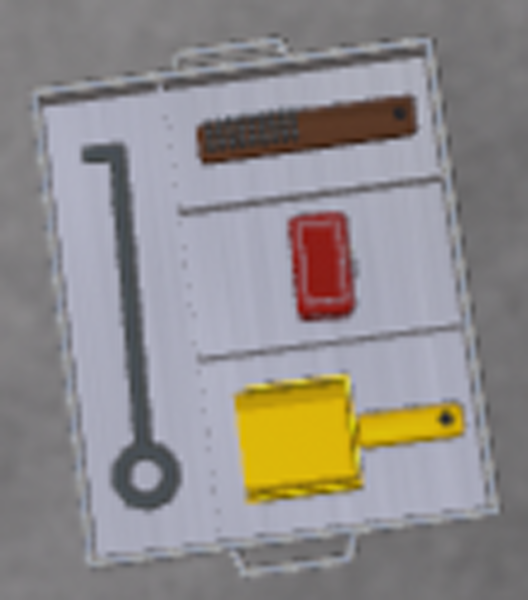

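All four lie flat at the expected heights: tin top 28 mm, brush wood 17 mm, poker top 14 mm. The look-alikes haven't moved. I'll let the arm settle, then hand in.

Call:
play_rows:
  increments:
    - [[0,0,0,0],[0,0,0,0],[0,0,0,0]]

```text
t: 22.2
tool_pos: [0.4246, -0.3647, 0.2012]
orientation: [-2.311, 2.102, -0.025]
force: [-0.0, -0.7, 0.8]
opening: 0.0251
```

```bash
python3 -c "
from plant import *
print(close_job())"
```

```text
the job is handed in; nothing more can be done
None
```

All four stove tools are in their own bays, and I handed the job in at about 22 s of the 93 s allowed. `close_job()` gave no verdict, so this rests on my own last checks.

- **Placing:** In the last top view each tool lies flat, the right way up, and wholly inside its bay. The closest to a wall are the scoop's handle end and the brush's handle end, each about 13–14 mm from the tray's right-hand wall.
- **Heights:** The measured tops match tools resting on the 3 mm floor, to within the camera's 2 mm. The tin is at 28 mm (27 expected), the brush wood 17 mm (17), the poker 14 mm (14) and the scoop rim 30 mm (31).
- **Look-alikes:** The spoon, blue scoop, green tin and vegetable brush shifted by less than 0.5 px (about 1 mm) between the first and last top pictures.
- **Small disagreements:** The poker read a 9.5 mm jaw opening against its 11 mm bar, but it was held level. I gripped the brush about 4 mm off the planned point and corrected for that when placing it.

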